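# Turn a grooved block over in the bench vise

## Robot

A 6-joint arm with a two-finger parallel gripper is mounted at the origin on the work surface. World frame = base frame: x ahead of the robot, y to its left, z up, the work surface at z = 0. Lengths are in m, angles in rad, forces in N, time in s.
With the tool pointing down it reaches from about 0.35 to 0.775 m from the base axis. Payload 7.3 kg.
Tool frame: the origin (TCP) lies on the mounting face of the last link; the fingertips stand 178 mm ahead of it and the grasp point (between the pads) lies 159 mm ahead of it; y points along the fingers, x is the direction in which the jaws open and shut, and the axes are right-handed (so a half turn about y gives the same grasp; the last joint's range is limited). The gripper opens to 92 mm and grips with 3 to 60 N. Pads are 19 mm wide; open, the fingers measure 130 mm over their backs; the gripper's body (75 mm by 190 mm) begins 47 mm behind the grasp point.
Start: joints at [-1.311, 0.342, 1.524, -0, 1.275, -0.146], TCP at [0.207, -0.482, 0.405] pointing down, gripper open.
Joint ranges: [-2.53, 2.53], [-0.77, 2.02], [0.04, 2.7], [-1, 4.14], [0.28, 2.66], [-3.11, 3.11]. Speed limits (rad/s): [2.57, 2.57, 3.14, 3.14, 3.14, 3.14].

## Interface

Orientations are given as [roll, pitch, yaw] about the fixed x, y, z axes, in that order (R = Rz(yaw) Ry(pitch) Rx(roll)).
In Python, from rig import status, cams, workorder gives the robot as it stands.
- The arm moves only by the tool apply_moves, never from a script. Its arguments are lists of equal length, an entry for each row: "gripper": the closure in counts, from 0 (fully open) to 255 (shut); "offset": the shift along the tool's x, y, z in cm, a list of three; "dr": the turn, a rotation vector about the tool's x, y, z in rad, a list of three. A call has exactly 5 rows; each row is the pose to reach, as a shift and turn from the pose commanded when the call began, along the tool's axes at that moment; what a row does not reach only later rows make up. A row lasts 1/8 s, in which the tool goes at most 62.5 mm and 10.7 degrees, less where a joint would pass 70% of its speed; a pose out of reach is approached as far as the arm can. A call with a gripper value outside its range is refused whole. The fingers move at their own pace and stop on an object; "newtons" is the grip in N (left out, the last holds). Time passes only in rows, so rows that repeat a pose let the fingers close, or fill a call up. It gives the time, the measured TCP pose, the force and the opening at its end, in the units of the state.
- status.sense(): the state, without advancing time (a new reading comes with each control period).
- cams.grab_frame(name): name is "side" or "top"; returns the picture (480x640x3 uint8, blue, green, red); there is no depth.
- cams.camera_model(name): a dict with "vertical_fov" (degrees; the focal length in pixels is half the picture's height over the tangent of half this angle, whatever the lens; pixels are square), "cx", "cy" (the principal point, pixels), "rvec" (rotation vector, rad) and "tvec" (3), from world to camera coordinates, as OpenCV has them. Camera axes: x right, y down, z forward; pixel columns grow to the right and rows downward; lengths in m; the calibration is good to about 2 mm. A picture is of the moment at which its call begins. camera_model takes no time and is no camera call.
- workorder.close_job(): hands the job in, once; it reports no verdict.
The state is a dict: "time": time; "joint_positions": joint angles; "joint_vel": joint speeds; "effort": joint torques, N m; "tcp_pos": TCP position; "tool_rot": TCP orientation; "ft_force": force on the tool from outside, world axes, zero at the start; "torque": the same for the moment, N m; "finger_gap": finger opening in m.
Only numpy, scipy, OpenCV 4.12 (cv2) and the standard library are available. Lean on these libraries where they do the work, as an engineer would, in place of code of your own. Each camera call takes 0.05 s, during which the arm holds its last target. There are 200 camera calls.

## Task

The aluminium block in the slide-jaw vise has to be clamped the other way up for the next cut: slide the jaw open, take the block out and roll it over so that its grooved side, which now faces the fixed jaw, faces up. Set it back down flat on the vise bed, lengthwise the same way and roughly centred across the jaws, and push the jaw home so that the block sits snug between both jaws. Leave the other things on the bench alone.

Things in the scene. Friction and masses are not known exactly. Their poses are not given: they have to be found in the camera images.
- vise: Low blue vise fixed to the bench. Origin on the bench under the working area; z up, x along the jaw width, jaws close along y. A bar 44 mm wide (y -142 to +58) has the flat bed on top, 40 mm above the bench. Foot plate 110 mm (x), y -95 to +55, up to 15 mm high. Fixed jaw at +y: face at y = +28 mm, 44 mm wide, 30 mm thick, top 58 mm above the bench.
- vise_bed (a point): Point on the vise bed, 40 mm above the bench, over the vise's origin (vise axes): a 56 mm wide part clamped against the fixed jaw is centred over it.
- jaw (a joint): Sliding jaw of the vise (44 mm wide in vise x, 28 mm thick, top 58 mm above the bench): travel in m from 0 to 0.050, grows as the jaw slides away from the fixed jaw, along the vise's -y. Clear opening between the jaw faces = 40 mm + travel. It stays where it is left; sliding it takes about 4 N.
- jaw_handle (a point): Grip point of the sliding jaw's handle: upright black paddle, 40 mm wide (vise x), 14 mm thick (vise y), top 95 mm above the bench; the point is on its mid-plane, 80 mm above the bench. It moves with the jaw, 113 mm behind (vise -y) the sliding jaw's face, on a low bar with its top 50.5 mm above the bench.
- block: Aluminium block, 0.33 kg, 60 mm (its x) by 40 (y) by 56 (z); a groove 14 mm wide, 9 mm deep runs its full length (x) along the middle of its +y side. Origin: centre of its first underside. At the start it stands on the bed, 56 mm tall, axes parallel to the vise's, groove towards the fixed jaw, its ends about 8 mm past the jaws on both sides.
- block_center (a point): Centre of the block (block axes).
- block_groove (a point): Middle of the block's grooved side, in the plane of that side (over the open groove), 20 mm from the block's centre along block y.
- mug: White mug, 76 mm across, 90 mm tall, origin centre of its underside. Bystander.
- screwdriver: Screwdriver lying on the bench. Bystander.
- parts_bin: Open white plastic bin, 160 x 110 x 50 mm, with one divider, origin centre of its underside. Bystander.
Not all that is in view belongs to the job. What is meant by the block is not black, and is the smaller of those in its own colour. Of the things like the vise, leave any that is green; of the rest the smaller one is meant.

How it is judged:
At the end, for the whole second after the job is handed in: Block flat on the vise bed, grooved side up (level within 0.06 rad, that side 80 mm above the bench within 3 mm), along the jaws within 0.06 rad, centred across them within 15 mm, jaw closed on it with under 2 mm gap in all; block and jaw at rest (height (world z) of block_groove between 0.0775 and 0.0835 m and angle between block's own y axis and vertical below 0.06 rad and angle between the x axis of block and the x axis of vise, either way round below 0.06 rad and x of block_center in the frame of vise between -0.015 and 0.015 m and y of block_center in the frame of vise between -0.004 and 0.004 m and value of joint jaw between 0.0135 and 0.018 m and linear speed of block below 0.01 m/s and angular speed of block below 0.1 rad/s and velocity of joint jaw between -0.005 and 0.005 m/s); the robot touches nothing.
It fails at once if the mug is pushed away by more than 30 mm (distance of mug from where it was at the start of the episode above 0.03 m).
It fails at once if the screwdriver is pushed away by more than 30 mm (distance of screwdriver from where it was at the start of the episode above 0.03 m).
It fails at once if the parts bin is pushed away by more than 30 mm (distance of parts_bin from where it was at the start of the episode above 0.03 m).
It also fails if it takes over 61 s, if anything falls off the work surface, if the arm or the gripper's body presses on something with over 40 N, if the wrist force passes 120 N, or if a joint passes its speed limit or range.

## Working session

There is one attempt and no reset: what is moved stays moved. The work goes in short steps, Python scripts to look and compute and a tool call to move; the robot and the scene stay as the last step left them, time stands still between calls to the robot, and variables do not carry over. Pictures are saved under pics/ and viewed, about 8 in all and at most 12, crops included, and the job is handed in when it is done.

Besides the shell and the picture viewer there is one more tool, called after "Request:" as name(argument=value, ...) on one line, values as JSON. apply_moves: Moves the arm, as the interface text tells. Its arguments: {"type":"object","properties":{"gripper":{"type":"array","items":{"type":"number"}},"offset":{"type":"array","items":{"type":"array","items":{"type":"number"}}},"dr":{"type":"array","items":{"type":"array","items":{"type":"number"}}},"newtons":{"type":"number"}},"required":["gripper","offset","dr"]}

```bash
mkdir -p pics; ls; python3 - <<'E'
from rig import status,cams
import cv2
for n in("top","side"):
    cv2.imwrite(f"pics/{n}0.png",cams.grab_frame(n)); print(n,cams.camera_model(n))
print(status.sense())
E
```

```text
pics
top {'vertical_fov': 55.5726071493532, 'cx': 317.7676447737381, 'cy': 235.15013003185615, 'rvec': array([ 2.17624873, -2.15310187,  0.11659934]), 'tvec': array([0.01309173, 0.52868686, 0.92768334])}
side {'vertical_fov': 45.652080782918176, 'cx': 323.864886577952, 'cy': 234.87875988606766, 'rvec': array([ 0.67089456, -2.63046982,  1.09844055]), 'tvec': array([0.45332561, 0.23288349, 0.96557136])}
{'time': 0.1, 'joint_positions': array([-1.31099596e+00,  3.42653330e-01,  1.52494164e+00, -2.59480225e-05,
        1.27539932e+00, -1.46015463e-01]), 'joint_vel': array([-0.00099912, -0.0034366 , -0.00165942,  0.00058406, -0.00184876,
       -0.00019666]), 'effort': array([ 1.67296141e-03, -4.32003450e+01, -2.44693959e+01,  7.19766947e-02,
        5.26759762e-02, -5.37706319e-05]), 'tcp_pos': array([ 0.2072304 , -0.48223222,  0.40410711]), 'tool_rot': array([-1.57061694e+00,  1.39033611e-03, -1.16497280e+00]), 'ft_force': array([-0.09319156,  0.19003762,  0.60288023]), 'torque': array([ 0.02253184,  0.0201921 , -0.00649284]), 'finger_gap': 0.09189768115614916}
```

View pics/top0.png

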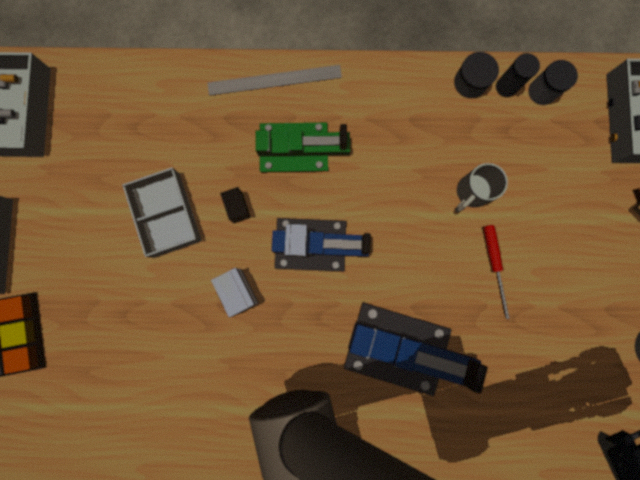

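View pics/side0.png

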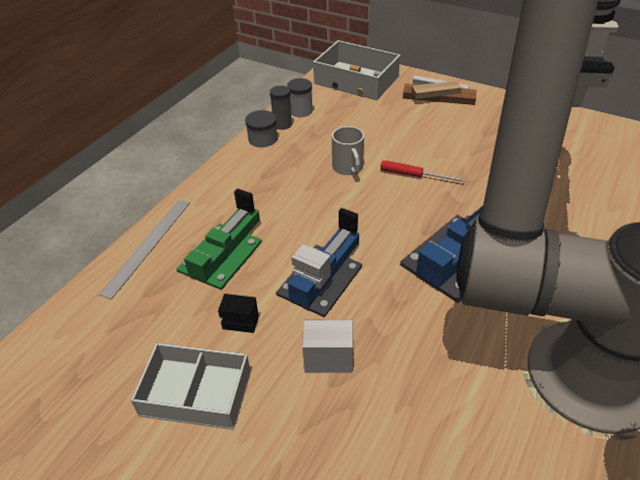

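Candidates, top view: silver blocks at (296,240), in the small blue vise, and (234,292), loose and larger. A black one sits at (236,204). Vises are green (300,145), small blue (315,244) and large blue (415,350). The ones meant are the small blue vise and the smaller silver block in it. I'll confirm with an enlarged crop and measure.

```bash
cat > h.py <<'E'
import numpy as np,cv2
from rig import status,cams
from scipy.spatial.transform import Rotation as R
def ray(n,uv):
    m=cams.camera_model(n); f=240/np.tan(np.radians(m["vertical_fov"]/2))
    Rm=cv2.Rodrigues(m["rvec"])[0]; uv=np.atleast_2d(uv).astype(float)
    d=np.c_[(uv[:,0]-m["cx"])/f,(uv[:,1]-m["cy"])/f,np.ones(len(uv))]@Rm
    return -Rm.T@m["tvec"],d
def onz(n,uv,z):
    c,d=ray(n,uv); return c+d*((z-c[2])/d[:,2])[:,None]
def proj(n,P):
    m=cams.camera_model(n); f=240/np.tan(np.radians(m["vertical_fov"]/2))
    K=np.array([[f,0,m["cx"]],[0,f,m["cy"]],[0,0,1]])
    return cv2.projectPoints(np.atleast_2d(P).astype(float),m["rvec"],m["tvec"],K,None)[0][:,0]
def st():
    s=status.sense(); return s["time"],s["tcp_pos"],R.from_euler("xyz",s["tool_rot"]),s
E
python3 - <<'E'
from h import *
im=cv2.imread("pics/top0.png"); s=cv2.imread("pics/side0.png")
a=cv2.resize(im[205:330,200:400],None,fx=4,fy=4,interpolation=cv2.INTER_CUBIC)
cv2.imwrite("pics/crop.png",a)
hsv=cv2.cvtColor(im,cv2.COLOR_BGR2HSV)
roi=np.zeros(im.shape[:2],np.uint8); roi[212:276,268:378]=255
def rects(name,mask,z,n=2):
    cs=cv2.findContours(mask,cv2.RETR_EXTERNAL,cv2.CHAIN_APPROX_NONE)[0]
    for c in sorted(cs,key=cv2.contourArea)[::-1][:n]:
        if cv2.contourArea(c)<40: continue
        r=cv2.minAreaRect(onz("top",c[:,0],z)[:,:2].astype(np.float32)); print(name,np.round(r[0],4),np.round(r[1],4),round(r[2],2),cv2.boundingRect(c))
blue=cv2.inRange(hsv,(105,120,30),(130,255,255))&roi
wood=cv2.inRange(hsv,(5,70,60),(25,255,255))
rects("notwood",~wood&roi,.015)
gray=cv2.inRange(hsv,(0,0,140),(180,70,255))
rects("block",gray&roi,.096,3)
roi2=np.zeros_like(roi); roi2[260:325,205:265]=255
rects("other",gray&roi2,.06,2)
rects("blue",blue,.058,3)
blk=cv2.inRange(hsv,(0,0,0),(180,255,45))&roi
rects("black",blk,.095,3)
for n in("top","side"): print(cams.camera_model(n)["tvec"]@-cv2.Rodrigues(cams.camera_model(n)["rvec"])[0])
E
```

```text
notwood [0.5097 0.0115] [0.2113 0.1051] 88.25 (272, 219, 100, 52)
block [0.5132 0.0629] [0.0549 0.0351] 0.61 (286, 225, 19, 29)
other [0.4092 0.1911] [0.0811 0.0525] 28.14 (212, 270, 40, 45)
blue [ 0.5078 -0.017 ] [0.1112 0.0438] 86.21 (308, 232, 55, 23)
blue [0.5126 0.0989] [0.0218 0.0417] 87.28 (273, 231, 12, 21)
black [ 0.504  -0.0756] [0.0412 0.0156] 0.01 (362, 234, 9, 22)
black [0.5071 0.0093] [0.0607 0.0797] 0.61 (302, 227, 42, 32)
[0.42447981 0.01688137 0.97969867]
[0.12481376 0.67298653 0.85063361]
```

View pics/crop.png

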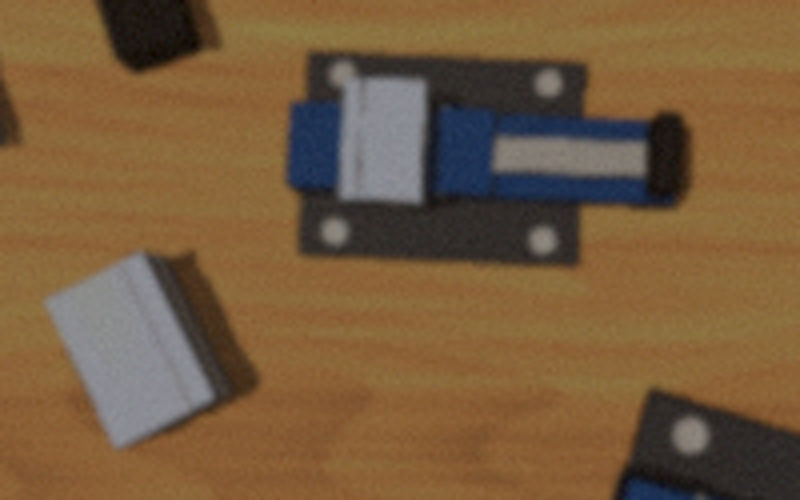

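The crop confirms the choice: the small silver block (crop 385,140) is clamped in the small blue vise, while the loose silver block (crop 130,350) is clearly bigger. Next I'll refine the vise yaw and origin from the plate and block corners, then compute the first move.

```bash
python3 - <<'E'
from h import *
g=lambda a:(np.array(a)+.5)/4-.5+[200,205]
pl=onz("top",g([(308,52),(586,64),(578,265),(300,252)]),.015)[:,:2]
bt=onz("top",g([(343,76),(430,78),(425,204),(338,198)]),.096)[:,:2]
hd=onz("top",g([(668,114),(664,196)]),.095)[:,:2]
fj=onz("top",g([(290,101),(288,187)]),.058)[:,:2]
cp=onz("top",g([(342,74),(548,82),(543,240),(335,231)]),.015)[:,:2] # bolt heads
for n,p in(("plate",pl),("block",bt),("bolts",cp)):
    e=np.roll(p,-1,0)-p; yx=p[0]+p[1]-p[2]-p[3]; yy=p[0]+p[3]-p[1]-p[2]
    print(n,p.mean(0).round(4),np.linalg.norm(e,axis=1).round(4),"yaw x",np.arctan2(yx[1],yx[0]).round(4),"yaw y",np.arctan2(-yy[0],yy[1]).round(4))
print("handle",hd.round(4),"fjback",fj.round(4))
yaw=-.045
c,s=np.cos(yaw),np.sin(yaw); M=np.array([[c,-s],[s,c]])
print("origin est: plate",pl.mean(0)-M@[0,-.02],"block",bt.mean(0)-M@[0,.008],"handle",hd.mean(0)-M@[0,.028-.04-.113],"fj",fj.mean(0)-M@[0,.058])
s=cv2.imread("pics/side0.png"); hsv=cv2.cvtColor(s,cv2.COLOR_BGR2HSV)
o=np.array([.5115,.0545])
P=[np.r_[o+M@[x,y],z] for x,y,z in[(-.03,-.012,.096),(.03,-.012,.096),(.03,.028,.096),(-.03,.028,.096),(-.055,-.095,.015),(-.055,.055,.015),(.055,.055,.015),(-.02,-.125,.095),(.02,-.125,.095)]]
v=s.copy()
for q in proj("side",P): cv2.circle(v,tuple(int(a*8) for a in q),6,(0,0,255),-1,cv2.LINE_AA,3)
cv2.imwrite("pics/side_chk.png",cv2.resize(v[195:325,260:400],None,fx=5,fy=4.5*1.0,interpolation=cv2.INTER_CUBIC))
E
```

```text
plate [0.5109 0.0343] [0.1488 0.1073 0.1471 0.1068] yaw x -0.0272 yaw y -0.0344
block [0.5125 0.0617] [0.0426 0.0618 0.0424 0.0598] yaw x -0.0241 yaw y -0.0353
bolts [0.5115 0.0348] [0.1101 0.0843 0.1102 0.0839] yaw x -0.0254 yaw y -0.0305
handle [[ 0.5263 -0.0768]
 [ 0.4861 -0.0749]] fjback [[0.5352 0.1118]
 [0.4912 0.1119]]
origin est: plate [0.51175838 0.05428349] block [0.51217574 0.05370521] handle [0.51182188 0.04902128] fj [0.51058319 0.05392968]
```

View pics/side_chk.png

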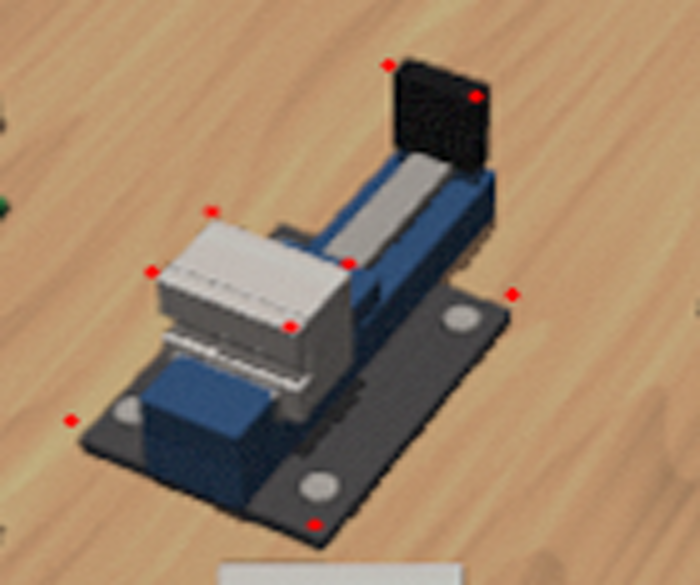

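The overlay sits within a few mm of the vise. The block is at pose as expected, the handle is about 5 mm further out (so the jaw is slightly open already), and the plate top is lower than 15 mm. Vise yaw is about -0.03 and origin about (0.512, 0.054). Next I'll plan the move above the handle.

```bash
cat >> h.py <<'E'
YAW=-.03; O=np.array([.5118,.0542])
def vw(x,y,z):
    c,s=np.cos(YAW),np.sin(YAW); return np.array([O[0]+c*x-s*y,O[1]+s*x+c*y,z])
def plan(p,lean=0,yaw=YAW):
    # lean>0: rotated + about vise x (gripper leans to -y)
    t,tcp,r,s=st()
    T=R.from_euler("z",yaw)*R.from_euler("x",lean)*R.from_euler("x",-np.pi/2)
    tgt=np.array(p)-.159*T.apply([0,1,0])
    print("t",round(t,2),"grasp",(tcp+.159*r.apply([0,1,0])).round(4),"off_cm",(r.inv().apply(tgt-tcp)*100).round(2),"dr",(r.inv()*T).as_rotvec().round(3),
      "J",s["joint_positions"].round(2),"F",s["ft_force"].round(1),"gap",round(s["finger_gap"],4))
E
python3 -c "
from h import *
plan([.5065,-.075,.18])"
```

```text
t 0.1 grasp [ 0.2072 -0.482   0.2451] off_cm [-25.59   6.55  43.57] dr [-1.000e-03 -1.135e+00 -1.000e-03] J [-1.31  0.34  1.52 -0.    1.28 -0.15] F [-0.1  0.2  0.6] gap 0.0919
```

Request:
apply_moves(gripper=[0,0,0,0,0], offset=[[-5,0,8],[-10,0,17],[-15,0,26],[-21,1,35],[-25.6,2,43.6]], dr=[[0,-0.18,0],[0,-0.36,0],[0,-0.54,0],[0,-0.72,0],[0,-0.9,0]])

```text
time: 0.72
tcp_pos: [0.3924, -0.2286, 0.3976]
tool_rot: [-1.571, -0.0, -0.259]
ft_force: [0.9, -1.2, 0.7]
finger_gap: 0.0918
```

```bash
python3 -c "
from h import *
plan([.5065,-.075,.08])"
```

```text
t 0.72 grasp [ 0.3924 -0.2286  0.2386] off_cm [ 7.08 15.86 17.77] dr [ 0.    -0.229  0.   ] J [-0.7   0.22  1.72 -0.    1.2  -0.44] F [ 0.9 -1.2  0.7] gap 0.0918
```

Request:
apply_moves(gripper=[0,0,0,0,0], offset=[[2,2,5],[4,4,11],[6,6,16],[7.1,7,17.8],[7.1,8,17.8]], dr=[[0,-0.1,0],[0,-0.2,0],[0,-0.229,0],[0,-0.229,0],[0,-0.229,0]])

```text
time: 1.35
tcp_pos: [0.5073, -0.0767, 0.317]
tool_rot: [-1.571, 0.0, -0.034]
ft_force: [1.1, -0.6, -1.2]
finger_gap: 0.0916
```

```bash
python3 -c "
from h import *
plan([.5065,-.075,.08])
cv2.imwrite('pics/s1.png',cams.grab_frame('side')[150:350,220:460].repeat(3,0).repeat(3,1))"
```

```text
t 1.35 grasp [ 0.5073 -0.0767  0.158 ] off_cm [-0.09  7.8   0.17] dr [ 0.    -0.004 -0.   ] J [-0.3   0.41  1.68 -0.    1.05 -0.27] F [ 1.1 -0.6 -1.2] gap 0.0916
```

View pics/s1.png

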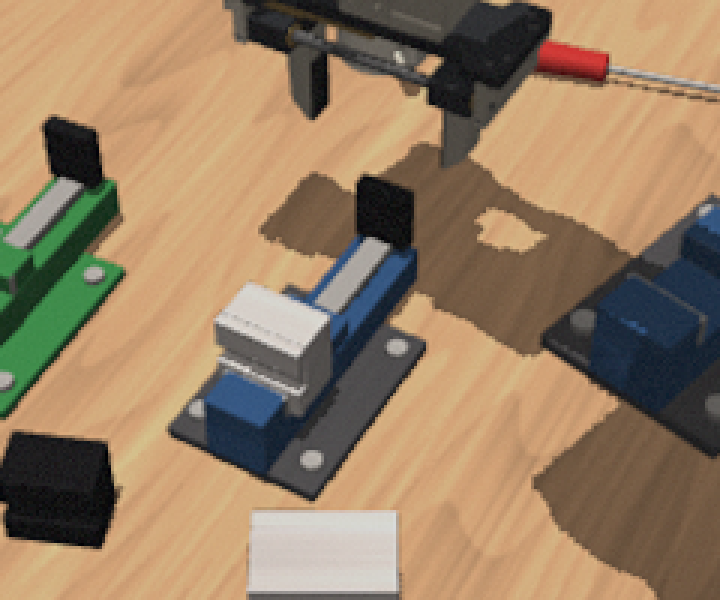

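The view shows the gripper above and behind the handle paddle (385,212), with the fingers straddling it along vise x. I'll descend, grip and pull.

Request:
apply_moves(gripper=[0,0,60,120,160], offset=[[-0.1,4,0.2],[-0.1,7.5,0.2],[-0.1,7.8,0.2],[-0.1,7.8,0.2],[-0.1,7.8,0.2]], dr=[[0,0,0],[0,0,0],[0,0,0],[0,0,0],[0,0,0]], newtons=30)

```text
time: 2.02
tcp_pos: [0.5062, -0.0758, 0.2413]
tool_rot: [-1.572, -0.003, -0.037]
ft_force: [-0.4, -1.0, -0.5]
finger_gap: 0.0665
```

Request:
apply_moves(gripper=[200,200,200,200,200], offset=[[0,0,0],[0,0,0],[0,0,0],[0,0,0],[0,0,0]], dr=[[0,0,0],[0,0,0],[0,0,0],[0,0,0],[0,0,0]])

```text
time: 2.65
tcp_pos: [0.5062, -0.0751, 0.2401]
tool_rot: [-1.571, -0.001, -0.036]
ft_force: [1.3, 1.0, 2.0]
finger_gap: 0.0399
```

```bash
python3 -c "
from h import *
plan([.5065,-.075,.08])"
```

```text
t 2.65 grasp [ 0.5064 -0.0752  0.0811] off_cm [0.03 0.11 0.02] dr [ 0.    -0.006  0.001] J [-0.3   0.51  1.77  0.    0.86 -0.26] F [1.3 1.  2. ] gap 0.0399
```

Request:
apply_moves(gripper=[200,200,200,200,200], offset=[[0,0,-0.8],[0,0,-1.7],[0,0,-2.6],[0,0,-3.5],[0,0,-4.2]], dr=[[0,0,0],[0,0,0],[0,0,0],[0,0,0],[0,0,0]])

```text
time: 3.28
tcp_pos: [0.5048, -0.117, 0.24]
tool_rot: [-1.57, -0.002, -0.036]
ft_force: [5.2, 3.7, 3.1]
finger_gap: 0.04
```

Request:
apply_moves(gripper=[200,150,60,0,0], offset=[[0,0,0],[0,0,0],[0,0,0],[0,0,0],[0,0,0]], dr=[[0,0,0],[0,0,0],[0,0,0],[0,0,0],[0,0,0]])

```text
time: 3.9
tcp_pos: [0.504, -0.1169, 0.2393]
tool_rot: [-1.57, 0.001, -0.036]
ft_force: [0.9, -0.0, -0.6]
finger_gap: 0.0654
```

```bash
python3 -c "
from h import *
plan([.5125,.0622,.24],-.78)"
```

```text
t 3.9 grasp [ 0.5038 -0.1168  0.0803] off_cm [  0.12 -11.36  29.12] dr [-0.78  -0.005 -0.004] J [-0.38  0.52  1.75 -0.    0.87 -0.34] F [ 0.9 -0.  -0.6] gap 0.0654
```

Request:
apply_moves(gripper=[0,0,0,0,0], offset=[[0,-5,0],[0,-9,2],[0.1,-12,7],[0.1,-12,12],[0.1,-12,18]], dr=[[0,0,0],[0,0,0],[-0.15,0,0],[-0.3,0,0],[-0.45,0,0]])

```text
time: 4.53
tcp_pos: [0.5116, 0.0638, 0.3604]
tool_rot: [-2.026, -0.003, -0.037]
ft_force: [0.0, -0.5, -0.8]
finger_gap: 0.0918
```

```bash
python3 -c "
from h import *
plan([.5125,.0622,.20],-.78)"
```

```text
t 4.53 grasp [ 0.5093 -0.0061  0.2176] off_cm [ 0.   -0.59 11.99] dr [-0.325 -0.008 -0.002] J [ 0.09  0.4   1.6  -0.48  1.24  0.32] F [ 0.  -0.5 -0.8] gap 0.0918
```

Request:
apply_moves(gripper=[0,0,0,0,0], offset=[[0,0,3],[0,0,6],[0,0,9],[0,-0.6,12],[0,-0.6,12]], dr=[[-0.08,0,0],[-0.16,0,0],[-0.25,0,0],[-0.325,-0.01,0],[-0.325,-0.01,0]])

```text
time: 5.15
tcp_pos: [0.5154, 0.1751, 0.3114]
tool_rot: [-2.347, 0.008, -0.025]
ft_force: [0.2, -1.1, -0.3]
finger_gap: 0.0918
```

```bash
python3 -c "
from h import *
plan([.5125,.0622,.067],-.78)
for n in ('side','top'): cv2.imwrite('pics/l_%s.png'%n,cams.grab_frame(n))
a=cv2.imread('pics/l_side.png')[150:350,200:460]; cv2.imwrite('pics/l1.png',a.repeat(3,0).repeat(3,1))"
```

```text
t 5.15 grasp [0.5117 0.0638 0.1979] off_cm [0.15 9.46 9.12] dr [-0.004  0.01  -0.002] J [ 0.35  0.58  1.52 -0.71  1.43  0.63] F [ 0.2 -1.1 -0.3] gap 0.0918
```

View pics/l1.png

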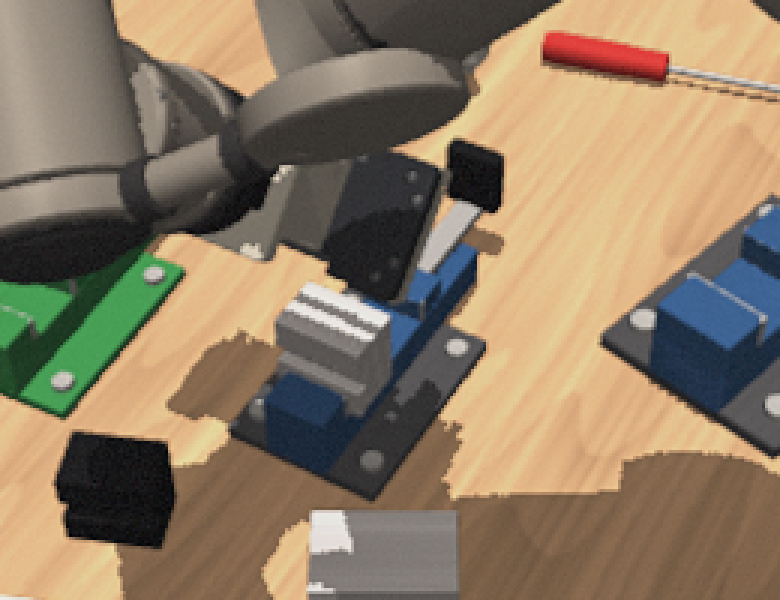

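The jaw is open and the block still stands upright against the fixed jaw (crop 335,340). The gripper is leaning over it. Descending now.

Request:
apply_moves(gripper=[0,0,0,0,0], offset=[[0.1,2,2],[0.1,4,3.8],[0.1,6,5.7],[0.1,7,6.7],[0.1,8,7.6]], dr=[[0,0,0],[0,0,0],[0,0,0],[0,0,0],[0,0,0]])

```text
time: 5.88
tcp_pos: [0.5165, 0.171, 0.2027]
tool_rot: [-2.345, 0.005, -0.029]
ft_force: [0.2, 0.7, -0.3]
finger_gap: 0.0917
```

```bash
python3 -c "
from h import *
plan([.5125,.0622,.067],-.78)
for n in ('side','top'): cv2.imwrite('pics/m_%s.png'%n,cams.grab_frame(n))
a=cv2.imread('pics/m_side.png')[150:350,200:460]; cv2.imwrite('pics/m1.png',a.repeat(3,0).repeat(3,1))"
```

```text
t 5.88 grasp [0.5128 0.0598 0.089 ] off_cm [-0.06  1.41  1.8 ] dr [-0.005  0.004 -0.002] J [ 0.35  0.73  1.6  -0.75  1.26  0.78] F [ 0.2  0.7 -0.3] gap 0.0917
```

View pics/m1.png

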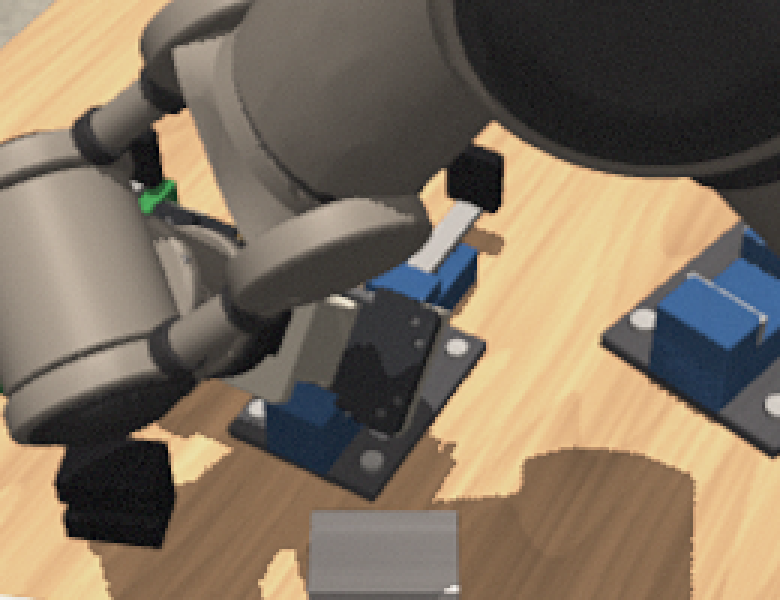

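The wrist is lowering over the block with the fingers hidden behind the body. No contact force yet, and the remaining drop is 22 mm.

Request:
apply_moves(gripper=[0,0,0,0,40], offset=[[0,0.4,0.5],[0,0.8,1.0],[0,1.2,1.5],[-0.05,1.4,1.8],[-0.05,1.4,1.8]], dr=[[0,0,0],[0,0,0],[0,0,0],[-0.005,0,0],[-0.005,0,0]])

```text
time: 6.6
tcp_pos: [0.5155, 0.1748, 0.1796]
tool_rot: [-2.351, 0.006, -0.028]
ft_force: [-0.5, 0.5, 0.3]
finger_gap: 0.0859
```

```bash
python3 -c "
from h import *
plan([.5125,.0622,.067],-.78)"
```

```text
t 6.6 grasp [0.5117 0.063  0.0666] off_cm [ 0.04  0.03 -0.09] dr [ 0.     0.006 -0.003] J [ 0.35  0.77  1.61 -0.76  1.23  0.82] F [-0.5  0.5  0.3] gap 0.0859
```

Close on the block.

Request:
apply_moves(gripper=[120,200,200,200,200], offset=[[0,0,0],[0,0,0],[0,0,0],[0,0,0],[0,0,0]], dr=[[0,0,0],[0,0,0],[0,0,0],[0,0,0],[0,0,0]], newtons=45)

```text
time: 7.22
tcp_pos: [0.5156, 0.1747, 0.1801]
tool_rot: [-2.351, 0.006, -0.028]
ft_force: [-1.2, -0.1, 2.2]
finger_gap: 0.0598
```

Request:
apply_moves(gripper=[200,200,200,200,200], offset=[[0,0,0],[0,0,0],[0,-0.3,-0.3],[0,-0.7,-0.7],[0,-1.4,-1.4]], dr=[[0,0,0],[0,0,0],[0,0,0],[0,0,0],[0,0,0]])

```text
time: 7.85
tcp_pos: [0.5156, 0.1746, 0.1999]
tool_rot: [-2.351, 0.007, -0.028]
ft_force: [-0.3, 0.3, -3.3]
finger_gap: 0.0601
```

```bash
python3 -c "
from h import *
plan([.5118,.0542,.2],0)"
```

```text
t 7.85 grasp [0.5118 0.0628 0.0868] off_cm [ -0.15  -2.84 -19.75] dr [ 0.78   0.005 -0.005] J [ 0.35  0.74  1.6  -0.75  1.26  0.79] F [-0.3  0.3 -3.3] gap 0.0601
```

Request:
apply_moves(gripper=[200,200,200,200,200], offset=[[0,-3.5,-3.5],[0,-5,-8],[0,-5,-12],[-0.1,-4,-16],[-0.1,-2.8,-19.8]], dr=[[0,0,0],[0.16,0,0],[0.32,0,0],[0.5,0,0],[0.66,0,0]])

```text
time: 8.48
tcp_pos: [0.5116, 0.0527, 0.3607]
tool_rot: [-1.686, 0.004, -0.027]
ft_force: [-0.5, -0.7, -3.5]
finger_gap: 0.0598
```

```bash
python3 -c "
from h import *
plan(vw(0,-.001,.17),.79)"
```

```text
t 8.47 grasp [0.5106 0.0344 0.2028] off_cm [  0.     9.12 -10.26] dr [ 0.905  0.002 -0.005] J [-0.01  0.37  1.62 -0.13  1.16  0.06] F [-0.5 -0.7 -3.5] gap 0.0598
```

Request:
apply_moves(gripper=[200,200,200,200,200], offset=[[0,0,-2.2],[0,1.5,-4.5],[0,3.5,-6.7],[0,6,-8.6],[0,9.1,-10.2]], dr=[[0.16,0,0],[0.32,0,0],[0.48,0,0],[0.64,0,0],[0.8,0,0]])

```text
time: 9.1
tcp_pos: [0.5085, -0.0596, 0.2813]
tool_rot: [-0.887, 0.002, -0.027]
ft_force: [-0.4, -0.3, -3.6]
finger_gap: 0.0601
```

```bash
python3 -c "
from h import *
plan(vw(0,-.001,.1),.79)
plan(vw(0,-.001,.062),.79)"
```

```text
t 9.1 grasp [0.511  0.0408 0.158 ] off_cm [ 0.    5.37 -4.39] dr [ 0.107  0.    -0.004] J [-0.43  0.52  1.72  0.65  1.28 -0.71] F [-0.4 -0.3 -3.6] gap 0.0601
t 9.1 grasp [0.511  0.0408 0.158 ] off_cm [ 0.01  8.32 -6.79] dr [ 0.107  0.    -0.004] J [-0.43  0.52  1.72  0.65  1.28 -0.71] F [-0.4 -0.3 -3.6] gap 0.0601
```

Request:
apply_moves(gripper=[200,200,200,200,200], offset=[[0,1.2,-1.2],[0,2.4,-2.4],[0,3.6,-3.6],[0,4.6,-4.4],[0,5,-4.7]], dr=[[0.05,0,0],[0.107,0,0],[0.107,0,0],[0.107,0,0],[0.107,0,0]])

```text
time: 9.72
tcp_pos: [0.5081, -0.0634, 0.2119]
tool_rot: [-0.784, 0.006, -0.027]
ft_force: [-0.5, 0.0, -3.3]
finger_gap: 0.0597
```

```bash
python3 -c "
from h import *
plan(vw(0,-.005,.061),.7906)
for n in ('side','top'): cv2.imwrite('pics/p_%s.png'%n,cams.grab_frame(n))
a=cv2.imread('pics/p_side.png')[150:350,200:460].repeat(2,0).repeat(2,1);b=cv2.imread('pics/p_top.png')[190:300,230:390]
cv2.imwrite('pics/p1.png',np.vstack([a[:,:520],cv2.resize(b,(520,200))]))"
```

```text
t 9.72 grasp [0.5105 0.0491 0.0995] off_cm [ 0.04  2.73 -2.79] dr [ 0.004 -0.002 -0.006] J [-0.46  0.65  1.76  0.75  1.24 -0.87] F [-0.5  0.  -3.3] gap 0.0597
```

View pics/p1.png

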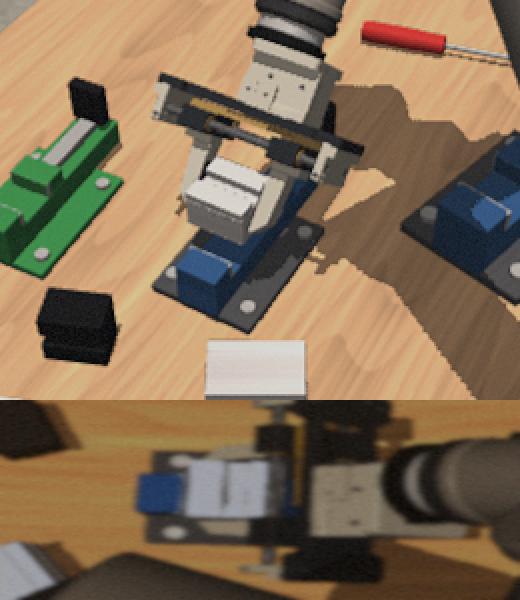

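The groove faces up and the block is held level above the bed, between the jaws (side crop 225,200). Lowering.

Request:
apply_moves(gripper=[200,200,200,200,200], offset=[[0,0.8,-0.8],[0,1.4,-1.5],[0,2.0,-2.1],[0,2.3,-2.4],[0,2.5,-2.6]], dr=[[0.006,0,-0.006],[0.006,0,-0.006],[0.006,0,-0.006],[0.006,0,-0.006],[0.006,0,-0.006]])

```text
time: 10.45
tcp_pos: [0.5079, -0.0643, 0.176]
tool_rot: [-0.778, 0.002, -0.032]
ft_force: [0.0, -0.4, -3.0]
finger_gap: 0.06
```

```bash
python3 -c "
from h import *
plan(vw(0,-.005,.061),.7906)"
```

```text
t 10.45 grasp [0.5114 0.049  0.0644] off_cm [ 0.03  0.26 -0.19] dr [-0.003 -0.003  0.   ] J [-0.46  0.72  1.77  0.78  1.18 -0.93] F [ 0.  -0.4 -3. ] gap 0.06
```

Fine approach to contact.

Request:
apply_moves(gripper=[200,200,200,200,200], offset=[[0,0.06,-0.06],[0,0.12,-0.12],[0,0.18,-0.18],[0,0.24,-0.24],[0,0.27,-0.27]], dr=[[0,0,0],[0,0,0],[0,0,0],[0,0,0],[0,0,0]])

```text
time: 11.08
tcp_pos: [0.5079, -0.0642, 0.1725]
tool_rot: [-0.778, 0.001, -0.032]
ft_force: [-0.1, 0.6, -2.3]
finger_gap: 0.0598
```

```bash
python3 -c "
from h import *
plan(vw(0,-.005,.060),.7906)"
```

```text
t 11.07 grasp [0.5114 0.049  0.0609] off_cm [ 0.03  0.08 -0.01] dr [-0.002 -0.002  0.   ] J [-0.46  0.72  1.78  0.78  1.18 -0.94] F [-0.1  0.6 -2.3] gap 0.0598
```

Request:
apply_moves(gripper=[200,200,200,200,200], offset=[[0,0.03,-0.03],[0,0.05,-0.05],[0,0.07,-0.07],[0,0.09,-0.09],[0,0.09,-0.09]], dr=[[0,0,0],[0,0,0],[0,0,0],[0,0,0],[0,0,0]])

```text
time: 11.7
tcp_pos: [0.5079, -0.0644, 0.1723]
tool_rot: [-0.777, 0.001, -0.032]
ft_force: [-3.9, -3.6, 9.7]
finger_gap: 0.0598
```

```bash
python3 -c "
from h import *
plan(vw(0,-.005,.060),.7906)"
```

```text
t 11.7 grasp [0.5114 0.049  0.0608] off_cm [0.04 0.07 0.01] dr [-0.004 -0.002  0.001] J [-0.46  0.72  1.78  0.78  1.18 -0.94] F [-3.9 -3.6  9.7] gap 0.0598
```

Seated: the force went from -3 N to +10 N. Releasing, then backing out along the tool axis.

Request:
apply_moves(gripper=[150,80,0,0,0], offset=[[0,0,0],[0,0,0],[0,0,0],[0,0,0],[0,0,0]], dr=[[0,0,0],[0,0,0],[0,0,0],[0,0,0],[0,0,0]])

```text
time: 12.32
tcp_pos: [0.5079, -0.0642, 0.1711]
tool_rot: [-0.778, 0.002, -0.032]
ft_force: [0.2, -0.1, -0.6]
finger_gap: 0.0882
```

Request:
apply_moves(gripper=[0,0,0,0,0], offset=[[0,-1,0],[0,-4,0],[0,-8,0],[0,-13,1],[0,-16,1]], dr=[[0,0,0],[0,0,0],[0,0,0],[-0.1,0,0],[-0.25,0,0]])

```text
time: 12.95
tcp_pos: [0.5046, -0.1732, 0.2929]
tool_rot: [-1.034, -0.001, -0.034]
ft_force: [0.4, -0.4, -0.5]
finger_gap: 0.0918
```

```bash
python3 -c "
from h import *
plan(vw(.000,-.171,.165),0)
for n in ('side','top'): cv2.imwrite('pics/q_%s.png'%n,cams.grab_frame(n))
a=cv2.imread('pics/q_side.png')[150:350,200:460].repeat(2,0).repeat(2,1);b=cv2.imread('pics/q_top.png')[200:290,250:400]
cv2.imwrite('pics/q1.png',np.vstack([a[:,:520],cv2.resize(b,(520,200))]))"
```

```text
t 12.95 grasp [ 0.5074 -0.0919  0.1563] off_cm [0.02 0.22 6.45] dr [-0.537 -0.004  0.002] J [-0.59  0.54  1.6   0.46  1.33 -0.75] F [ 0.4 -0.4 -0.5] gap 0.0918
```

View pics/q1.png

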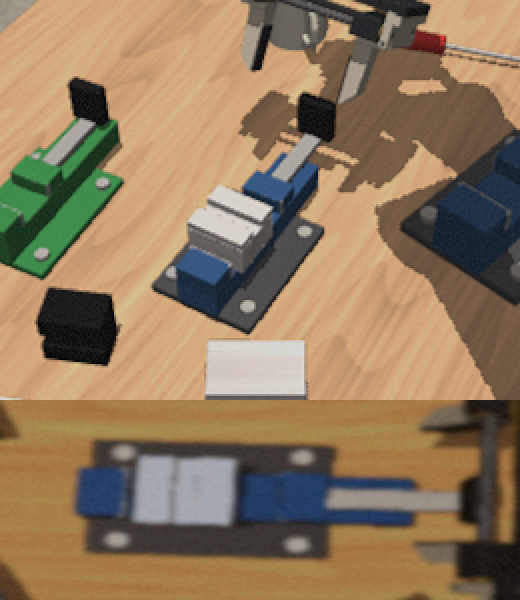

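The block lies flat, groove up, between the jaws (side crop 230,225) and the jaw is clear. Back to the handle.

Request:
apply_moves(gripper=[0,0,0,0,0], offset=[[0,-1.5,1.5],[0,-1.5,3],[0,-1,5],[0,0,6.5],[0,0.2,6.5]], dr=[[-0.13,0,0],[-0.27,0,0],[-0.4,0,0],[-0.537,0,0],[-0.537,0,0]])

```text
time: 13.68
tcp_pos: [0.5062, -0.1126, 0.3219]
tool_rot: [-1.562, 0.004, -0.029]
ft_force: [-0.7, -0.4, -1.1]
finger_gap: 0.0919
```

```bash
python3 -c "
from h import *
plan([.505,-.1168,.08],0)"
```

```text
t 13.68 grasp [ 0.5056 -0.1112  0.1629] off_cm [-0.07  8.29 -0.49] dr [-0.009  0.001 -0.004] J [-0.37  0.41  1.66  0.01  1.07 -0.34] F [-0.7 -0.4 -1.1] gap 0.0919
```

Request:
apply_moves(gripper=[0,0,0,100,160], offset=[[0,3,-0.4],[0,6,-0.4],[0,8.2,-0.4],[0,8.2,-0.4],[0,8.2,-0.4]], dr=[[0,0,0],[0,0,0],[0,0,0],[0,0,0],[0,0,0]], newtons=40)

```text
time: 14.3
tcp_pos: [0.5065, -0.1186, 0.2408]
tool_rot: [-1.564, 0.002, -0.033]
ft_force: [-0.5, -0.8, -0.1]
finger_gap: 0.0762
```

Request:
apply_moves(gripper=[200,200,200,200,200], offset=[[0,0,0],[0,0,0],[0,0,0],[0,0,0],[0,0,0]], dr=[[0,0,0],[0,0,0],[0,0,0],[0,0,0],[0,0,0]])

```text
time: 14.92
tcp_pos: [0.5057, -0.1179, 0.2407]
tool_rot: [-1.565, 0.003, -0.032]
ft_force: [-4.5, -1.9, 5.1]
finger_gap: 0.0393
```

```bash
python3 -c "
from h import *
plan(vw(0,-.141,.08),0)"
```

```text
t 14.93 grasp [ 0.5052 -0.117   0.0817] off_cm [0.09 0.19 3.12] dr [-0.006 -0.002 -0.003] J [-0.38  0.53  1.75  0.01  0.88 -0.35] F [-4.5 -1.9  5.1] gap 0.0393
```

Request:
apply_moves(gripper=[200,200,200,200,200], offset=[[0,0,0.6],[0,0,1.2],[0,0,1.7],[0,0,2.1],[0,0,2.4]], dr=[[0,0,0],[0,0,0],[0,0,0],[0,0,0],[0,0,0]])

```text
time: 15.55
tcp_pos: [0.5064, -0.0943, 0.2407]
tool_rot: [-1.566, 0.003, -0.032]
ft_force: [-5.5, -4.2, 3.3]
finger_gap: 0.0399
```

Request:
apply_moves(gripper=[200,200,200,200,200], offset=[[0,0,0.1],[0,0,0.2],[0,0,0.3],[0,0,0.4],[0,0,0.5]], dr=[[0,0,0],[0,0,0],[0,0,0],[0,0,0],[0,0,0]])

```text
time: 16.18
tcp_pos: [0.5066, -0.0897, 0.2407]
tool_rot: [-1.566, 0.003, -0.032]
ft_force: [-5.2, -6.3, 3.3]
finger_gap: 0.0397
```

```bash
python3 -c "
from h import *
plan(vw(0,-.141,.08),0)"
```

```text
t 16.18 grasp [ 0.5061 -0.0889  0.0817] off_cm [0.09 0.17 0.29] dr [-0.005 -0.002 -0.003] J [-0.33  0.52  1.76  0.    0.87 -0.3 ] F [-5.2 -6.3  3.3] gap 0.0397
```

Creep to the stop, watching the force along y.

Request:
apply_moves(gripper=[200,200,200,200,200], offset=[[0,0,0.05],[0,0,0.1],[0,0,0.15],[0,0,0.2],[0,0,0.25]], dr=[[0,0,0],[0,0,0],[0,0,0],[0,0,0],[0,0,0]])

```text
time: 16.8
tcp_pos: [0.5067, -0.0872, 0.2407]
tool_rot: [-1.566, 0.003, -0.032]
ft_force: [-5.3, -5.6, 3.2]
finger_gap: 0.0397
```

Request:
apply_moves(gripper=[200,200,200,200,200], offset=[[0,0,0.03],[0,0,0.06],[0,0,0.09],[0,0,0.12],[0,0,0.12]], dr=[[0,0,0],[0,0,0],[0,0,0],[0,0,0],[0,0,0]])

```text
time: 17.42
tcp_pos: [0.5067, -0.086, 0.2407]
tool_rot: [-1.566, 0.004, -0.032]
ft_force: [-6.0, -5.8, 4.2]
finger_gap: 0.0397
```

Request:
apply_moves(gripper=[200,200,200,200,200], offset=[[0,0,0.04],[0,0,0.08],[0,0,0.12],[0,0,0.16],[0,0,0.2]], dr=[[0,0,0],[0,0,0],[0,0,0],[0,0,0],[0,0,0]])

```text
time: 18.05
tcp_pos: [0.5068, -0.0842, 0.2407]
tool_rot: [-1.566, 0.004, -0.032]
ft_force: [-6.5, -8.6, 3.3]
finger_gap: 0.0394
```

```bash
python3 -c "
from h import *
plan(vw(0,-.141,.08),0)
for n in ('side','top'): cv2.imwrite('pics/u_%s.png'%n,cams.grab_frame(n))
a=cv2.imread('pics/u_side.png')[205:325,260:380];b=cv2.imread('pics/u_top.png')[215:275,265:385]
cv2.imwrite('pics/u1.png',np.vstack([cv2.resize(a,(600,400)),cv2.resize(b,(600,200))]))"
```

```text
t 18.05 grasp [ 0.5062 -0.0835  0.0817] off_cm [ 0.09  0.16 -0.26] dr [-0.004 -0.002 -0.004] J [-0.31  0.52  1.76  0.    0.87 -0.29] F [-6.5 -8.6  3.3] gap 0.0394
```

View pics/u1.png

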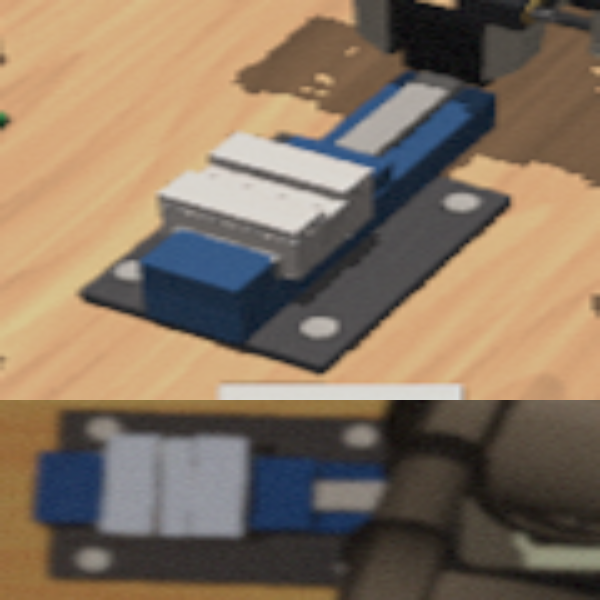

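The block looks against or nearly against the fixed jaw, and the force is just rising. Creeping on.

Request:
apply_moves(gripper=[200,200,200,200,200], offset=[[0,0,0.03],[0,0,0.06],[0,0,0.09],[0,0,0.12],[0,0,0.15]], dr=[[0,0,0],[0,0,0],[0,0,0],[0,0,0],[0,0,0]])

```text
time: 18.77
tcp_pos: [0.5068, -0.0838, 0.2407]
tool_rot: [-1.569, 0.004, -0.031]
ft_force: [-7.2, -15.7, 2.6]
finger_gap: 0.0397
```

Request:
apply_moves(gripper=[200,200,200,200,200], offset=[[0,0,0.02],[0,0,0.04],[0,0,0.06],[0,0,0.08],[0,0,0.08]], dr=[[0,0,0],[0,0,0],[0,0,0],[0,0,0],[0,0,0]])

```text
time: 19.4
tcp_pos: [0.5068, -0.0836, 0.2407]
tool_rot: [-1.57, 0.003, -0.031]
ft_force: [-6.8, -18.5, 1.2]
finger_gap: 0.0398
```

The stop is reached: force is 18 N and the TCP has stalled. Releasing and lifting clear.

Request:
apply_moves(gripper=[150,80,0,0,0], offset=[[0,0,0],[0,0,0],[0,0,0],[0,0,0],[0,0,0]], dr=[[0,0,0],[0,0,0],[0,0,0],[0,0,0],[0,0,0]])

```text
time: 20.02
tcp_pos: [0.5076, -0.0807, 0.2407]
tool_rot: [-1.565, 0.001, -0.032]
ft_force: [1.4, -0.4, 0.1]
finger_gap: 0.0751
```

Request:
apply_moves(gripper=[0,0,0,0,0], offset=[[0,-1.5,0],[0,-6,0],[0,-11,0],[0,-13,-4],[0,-13,-10]], dr=[[0,0,0],[0,0,0],[0,0,0],[0,0,0],[0,0,0]])

```text
time: 20.65
tcp_pos: [0.5048, -0.1817, 0.3738]
tool_rot: [-1.567, -0.004, -0.029]
ft_force: [0.9, -1.3, -0.3]
finger_gap: 0.0918
```

```bash
python3 -c "
from h import *
plan(vw(0,-.141,.08),0)
for n in ('side','top'): cv2.imwrite('pics/v_%s.png'%n,cams.grab_frame(n))
a=cv2.imread('pics/v_side.png')[205:325,260:380];b=cv2.imread('pics/v_top.png')
hsv=cv2.cvtColor(b,cv2.COLOR_BGR2HSV); m=cv2.inRange(hsv,(0,0,115),(180,70,255)); r=np.zeros_like(m); r[220:265,272:316]=255
c=max(cv2.findContours(cv2.morphologyEx(m&r,cv2.MORPH_CLOSE,np.ones((3,3))),0,1)[0],key=cv2.contourArea)
q=cv2.minAreaRect(onz('top',c[:,0],.08)[:,:2].astype(np.float32)); print(q, 'vise xy',(np.array(q[0])-O)@np.array([[1,.03],[-.03,1]]).T)
b=b[215:275,265:385]
cv2.imwrite('pics/v1.png',np.vstack([cv2.resize(a,(600,400)),cv2.resize(b,(600,200))]))"
```

```text
t 20.65 grasp [ 0.5055 -0.1811  0.2148] off_cm [-0.05 13.51  9.45] dr [-0.004  0.001  0.004] J [-0.49  0.39  1.54  0.01  1.21 -0.46] F [ 0.9 -1.3 -0.3] gap 0.0918
((0.5169467329978943, 0.05796270817518234), (0.06787817180156708, 0.05986420437693596), 0.612248420715332) vise xy [0.00525961 0.00360831]
```

View pics/v1.png

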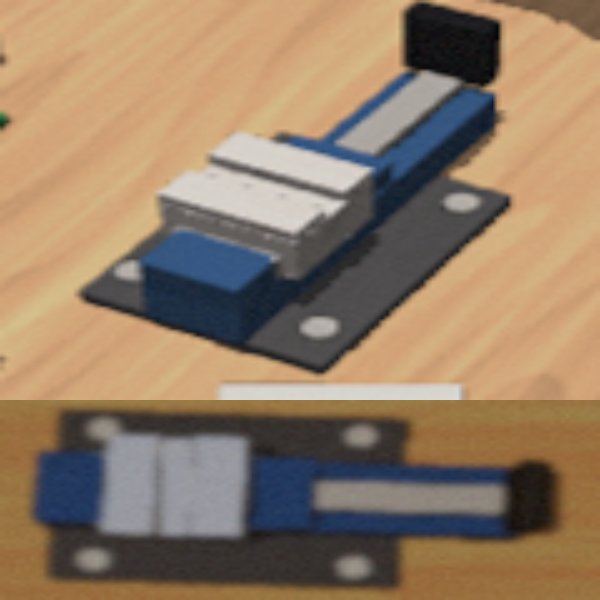

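The block sits flush between both jaws with the groove up, and the bystanders have not been approached. Handing in.

```bash
python3 -c "
from rig import workorder
print(workorder.close_job())"
```

```text
the job is handed in; nothing more can be done
None
```

I opened the jaw by its handle and took the block out with the gripper leaning 45° toward the fixed jaw. I rolled it 90° so the groove faces up, set it on the bed, pushed the jaw home and backed the arm clear. The job was handed in at about 20.7 s; no verdict came back.

**What the last checks showed**
- **Seating:** the vertical force changed from -3 N to +10 N at a grasp height of 61 mm, which matches the block resting flat on the bed.
- **Clamping:** the jaw stalled at about 18 N with the tool no longer advancing.
- **Final pictures:** the groove is up, the block is parallel to the jaws with no visible gap, and the gripper is clear of everything. I did not go near the bystanders, but I did not measure whether they had moved.

**What disagreed or was not measured**
- **Block outline:** the last colour-mask fit came out as 68 x 60 mm instead of 60 x 56 mm, probably because it took in the plate bolts. Its centre, about 5 mm along the jaws and 4 mm across in vise axes, is therefore only rough.
- **Jaw travel:** the tool position at the stall suggests about 12 mm, not the expected 16 mm. My estimate of where the handle sat in the grip is only good to a few mm, and a 56 mm block lying flat cannot clamp below 16 mm. I relied on the force stall and the pictures here.

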